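Slide the notched gel plate off the ledge into the glass-waste chute

ROBOT

A 7-joint arm with a two-finger parallel gripper is mounted at the origin on the work surface. World frame = base frame: x ahead of the robot, y to its left, z up, the work surface at z = 0. Lengths are in m, angles in rad, forces in N, time in s.
With the tool pointing down it reaches from about 0.425 to 1.025 m from the base axis. Payload 9.4 kg.
Tool frame: the origin (TCP) lies between the finger pads; the fingertips stand 25 mm ahead of it and the grasp point (between the pads) lies 6 mm ahead of it (nose_length is the distance from the TCP to the fingertips, in m); z points along the fingers, y is the line along which they close (so a half turn about z gives the same grasp; the last joint's range is limited). The gripper opens to 93 mm and grips with 3 to 60 N. Pads are 15 mm wide; open, the fingers measure 128 mm over their backs; the gripper's body (75 mm by 188 mm) begins 65 mm behind the grasp point.
Start: joints at [1.187, 0.599, -0.003, 1.599, 0.002, 0.943, -0.08], TCP at [0.219, -0.691, 0.244] pointing down, gripper open.
Joint ranges: [-2.57, 2.57], [-0.35, 1.97], [-1.29, 1.29], [0.11, 2.56], [-1.05, 4.19], [0.11, 1.86], [-2.63, 2.63]. Speed limits (rad/s): [2.22, 2.22, 3.01, 3.01, 3.14, 3.14, 3.14].

INTERFACE

Orientations are given as [roll, pitch, yaw] about the fixed x, y, z axes, in that order (R = Rz(yaw) Ry(pitch) Rx(roll)).
In Python, from station import read_state, read_camera, camera_params, close_job, nose_length gives the robot as it stands.
- The arm moves only by the tool shift_gripper, called after "Request:" as name(argument=value, ...), one argument or row to a line, values as JSON. Schema: {"type":"object","properties":{"moves":{"type":"array","items":{"type":"array","items":{"type":"number"},"minItems":4,"maxItems":4},"minItems":1,"maxItems":5},"finger_gap":{"type":"number"},"clamp_n":{"type":"number"},"only":{"type":"string"},"quiet":{"type":"boolean"},"lines":{"type":"string"}},"required":["moves"],"additionalProperties":false}. moves is a list of rows, 1 to 5 of them, each of 4 numbers: dx, dy, dz in a scale on which 1.0 is 0.2 m, then a turn about the tool's z in normalised numbers (1 is pi rad); each row is the pose to reach, as a shift and turn from the pose commanded when the call began, along the tool's axes at that moment; what a row does not reach only later rows make up. A row lasts 1/10 s, in which the tool goes at most 0.05 m and 0.15 rad, less where a joint would pass 70% of its speed; a pose out of reach is approached as far as the arm can. finger_gap is the opening from 0.0 (shut) to 1.0 (fully open), set as the call begins (left out keeps the last). The fingers move at their own pace and stop on an object; clamp_n is the grip in N (left out, the last holds). Time passes only in rows, so rows that do not move let the fingers close. The tool returns the time, the measured TCP pose, the force, the opening and the grip force at its end. only (a regular expression) keeps the lines of the reply that match it, lines (a string "A,B") keeps lines A to B, and quiet returns only ok. Shift and turn numbers lie between -1 and 1, and a call with a number outside is refused. Input that does not fit is refused with a message, and nothing moves.
- read_state(): the state, without advancing time (a new reading comes with each control period).
- read_camera(name): name is "side" or "top" or "wrist"; returns (picture, depth): 480x640x3 uint8, red, green, blue; 480x640 float32, m along the optical axis (not along the pixel's ray), 0 where there is no reading.
- camera_params(name): a dict with "camera_matrix" (3x3 intrinsics, pixels), "dist_coeffs" ([k1, k2, p1, p2, k3] as OpenCV has them; the pictures are not rectified), "rvec" (rotation vector, rad) and "tvec" (3), from world to camera coordinates, as OpenCV has them. Camera axes: x right, y down, z forward; pixel columns grow to the right and rows downward; lengths in m; the calibration is good to about 2 mm. A picture is of the moment at which its call begins: read the wrist's pose just before it. camera_params takes no time and is no camera call; for the wrist camera it gives the pose at the moment of the call.
- close_job(): hands the job in; it is judged then, once.
The state is a dict: "t": time; "joint_positions": joint angles; "qd": joint speeds; "effort": joint torques, N m; "tool_pos": TCP position; "eef_rot": TCP orientation; "ft_force": force on the tool from outside, world axes, zero at the start; "wrist_torque": the same for the moment, N m; "opening": opening from 0.0 (shut) to 1.0 (fully open); "finger_force": force on a finger pad.
Only numpy, scipy, OpenCV 4.12 (cv2) and the standard library are available. Lean on these libraries where they do the work, as an engineer would, in place of code of your own. Each camera call takes 0.05 s, during which the arm holds its last target. There are 200 camera calls.

TASK

Open the aluminium shutter of the glass-waste chute fully by its rib and leave it open. Then press the fingertips lightly on top of the notched glass plate and slide it along its lane, off the ledge, so that it drops into the open chute; never load the glass with more than 20 N or it cracks. Leave the plain plate and everything else where they are.

Things in the scene. Friction and masses are not known exactly. Their poses are not given: they have to be found in the camera images.
- unit: White plastic glass-waste unit, 150 (x) by 395 (y) by 120 mm high, fixed, on levelling feet: its z differs by up to 10 mm between starts, so heights are only as good as the measured pose. Origin: underside, mid-width, right below the ledge edge. Its +y is the sliding direction: ledge block at y -0.170 to 0, open chute shaft at 0 to 0.105, block where the open shutter parks at 0.105 to 0.225.
- ledge_edge (a point): Point on the ledge edge at lane-floor height, between the two lanes; unit frame (0, 0, 0.120), axes as the unit's. The lanes lie side by side, centres at x = -0.0345 and +0.0345, each 63 mm wide, with rigid polished floors at z = 0.120 (friction of glass about 0.2; touch down slowly), and are open at this edge.
- lane_rear (a point): Foot of the rear fence of the lanes, between them; unit frame (0, -0.112, 0.120). Fences beside and behind the lanes, and the deck behind them, are 4.5 mm high (z = 0.1245): 1.5 mm lower than a plate's top.
- chute_floor (a point): Centre of the chute's rubber floor; unit frame (0, 0.0525, 0.006). The shaft is 132 mm (x) by 105 mm (y), open above once the shutter is open.
- shutter (a joint): Aluminium shutter over the chute, 130 by 102 by 4 mm, its top 116 mm above the unit's underside. Value = distance slid along the unit's +y (m): 0 shut, 0.100 fully open at a rigid stop. Starts at 0 to 0.02. Slides with about 2 N, and stays where it is left.
- shutter_rib (a point): Centre of the top edge of the shutter's upright rib, to push or grip it by: 60 mm along x, 8 mm thick along y, 44 mm tall above the shutter, its top 160 mm above the unit's underside and 34 mm above the plates' tops. With the shutter shut it stands 14 mm beyond the ledge edge. Axes as the unit's.
- notched_plate: Glass plate to discard, 58 (x) by 86 (y) by 6 mm, about 70 g, in either lane. Notch 34 mm wide, 20 mm deep in the middle of its edge towards the chute. Origin: underside, centre of the outline; balance point 3 mm behind it. Not grippable: rear edge 3 to 7 mm from the rear fence. Pressed from above with 3 to 10 N it slides with the tips. Cracks above 20 N.
- plain_plate: The good glass plate, a full rectangle 58 by 86 by 6 mm without notch, lying in the other lane. Origin: underside centre. Must stay.
- comb: Grey gel comb, 70 by 24 by 4 mm, lying on the rear deck of the unit; bystander. Origin: underside near its middle.
- vial: Small vial 22 mm across, 38 mm high, on the rear deck; bystander. Origin: underside centre.
- reagent: Amber bottle 70 mm across, 160 mm high; bystander. Origin: underside centre.
- beaker: Glass beaker 70 mm across, 90 mm high; bystander. Origin: underside centre.
- tip_box: Blue tip box 120 by 85 by 62 mm; bystander. Origin: underside centre.
- pipette: Blue and white pipette lying on the table, 250 mm long; bystander. Origin: underside, at the front of its blue body.
- tube_rack: White tube rack 60 by 160 by 48 mm; bystander. Origin: underside centre.

How it is judged:
On the way, in this order (a step that is already met when the one before it is completed fails the run):
1. the shutter is opened fully, with the notched plate still in its lane (value of joint shutter above 0.092 m and y of notched_plate in the frame of unit below -0.05 m), for 0.2 s.
2. the notched plate is slid along its lane, lying flat under the fingertips, until its leading edge is over the chute (contact force between the fingers and notched_plate above 0.3 N and y of notched_plate in the frame of unit above -0.035 m and z of notched_plate in the frame of unit between 0.117 and 0.126 m and angle between notched_plate's own z axis and vertical below 0.1 rad), for 0.05 s.
At the end, for the whole second after the job is handed in: The shutter stands open (over 90 of its 100 mm), the notched plate lies at rest down in the chute shaft (its origin within the shaft and at least 35 mm below the lane floor), and the plain plate is within 8 mm of where it was (value of joint shutter above 0.09 m and z of notched_plate in the frame of unit below 0.085 m and y of notched_plate in the frame of unit between 0 and 0.105 m and x of notched_plate in the frame of unit between -0.066 and 0.066 m and linear speed of notched_plate below 0.02 m/s and distance of plain_plate from where it was at the start of the episode below 0.008 m); the robot touches nothing.
It fails at once if the notched plate is loaded by the fingers or the arm with more than 20 N (contact force between any of the fingers, the arm and notched_plate above 20 N).
It fails at once if the plain plate is loaded with more than 20 N or shifted by more than 8 mm (contact force between the fingers and plain_plate above 20 N or distance of plain_plate from where it was at the start of the episode above 0.008 m).
It fails at once if a bystander is shifted by more than 30 mm (distance of any of comb, vial, reagent, beaker, tip_box, pipette, tube_rack from where it was at the start of the episode above 0.03 m).
It also fails if it takes over 56 s, if anything falls off the work surface, if the arm or the gripper's body presses on something with over 40 N, if the wrist force passes 120 N, or if a joint passes its speed limit or range.

## Working session

There is one attempt and no reset: what is moved stays moved. The work goes in short steps, Python scripts to look and compute and a tool call to move; the robot and the scene stay as the last step left them, time stands still between calls to the robot, and variables do not carry over. Pictures are saved under pics/ and viewed, at most 10 in all, crops included, and the job is handed in when it is done.

```bash
mkdir -p pics; cat > h.py <<'E'
import numpy as np,cv2
from station import *
def cap(n,f):
    p=camera_params(n);im,d=read_camera(n)
    cv2.imwrite(f'pics/{f}.png',im[:,:,::-1]);np.savez(f'pics/{f}.npz',d=d,im=im,**{k:np.array(v) for k,v in p.items()})
def pts(f,uv,r=1):
    z=np.load(f'pics/{f}.npz');out=[]
    R=cv2.Rodrigues(z['rvec'])[0]
    for u,v in uv:
        w=z['d'][v-r:v+r+1,u-r:u+r+1];w=w[w>0];d=np.median(w) if w.size else np.nan
        n=cv2.undistortPoints(np.array([[[u,v]]],float),z['camera_matrix'],z['dist_coeffs'])[0,0]
        out.append(R.T@(np.array([n[0]*d,n[1]*d,d])-z['tvec'].ravel()))
    return np.array(out)
def ray(f,uv,zw):
    z=np.load(f'pics/{f}.npz');R=cv2.Rodrigues(z['rvec'])[0];C=-R.T@z['tvec'].ravel();out=[]
    for u,v in uv:
        n=cv2.undistortPoints(np.array([[[u,v]]],float),z['camera_matrix'],z['dist_coeffs'])[0,0]
        g=R.T@np.array([n[0],n[1],1]);out.append(C+g*(zw-C[2])/g[2])
    return np.array(out)
E
python3 - <<'E'
from h import *
cap('top','top0');cap('side','side0')
s=read_state();print(s['t'],s['tool_pos'],s['eef_rot'],s['ft_force'],s['opening'],nose_length)
E
```

```text
0.1 [ 0.21883132 -0.69078496  0.24287331] [-3.14024244e+00  1.43179253e-04  3.06883287e-01] [ 1.15897142 -0.73183842  0.107554  ] 0.9997894684325982 0.025
```

View pics/top0.png

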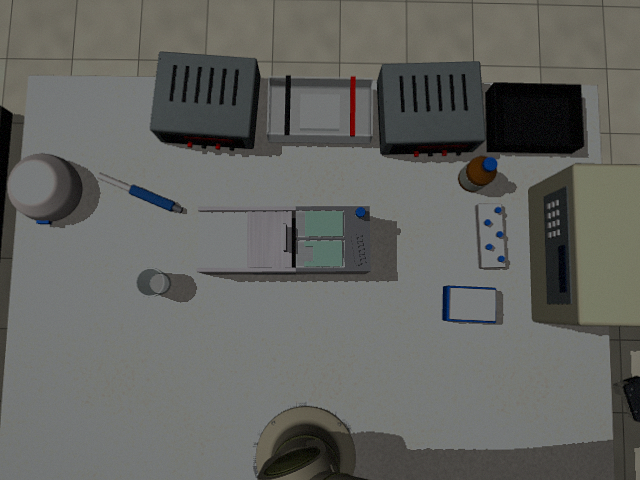

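The top view shows the unit at pixels (198–370, 206–274), sliding direction to the left (world +y). The rib is near (289,237) and the plates near (323,224) and (322,253). I'll enlarge it.

```bash
python3 - <<'E'
from h import *
im=cv2.imread('pics/top0.png')[195:285,190:380]
cv2.imwrite('pics/c0.png',cv2.convertScaleAbs(cv2.resize(im,None,fx=4.2,fy=4.2,interpolation=cv2.INTER_CUBIC),alpha=1.3))
uv=[(345,209),(345,270),(215,209),(320,222),(320,255),(270,240),(289,237),(299,268),(299,209),(352,268),(355,240)]
for a,b in zip(uv,pts('top0',uv)):print(a,b.round(4))
E
```

```text
(345, 209) [ 0.5824 -0.081   0.1326]
(345, 270) [ 0.4428 -0.0823  0.1302]
(215, 209) [0.5782 0.2176 0.1292]
(320, 222) [ 0.5517 -0.0242  0.1307]
(320, 255) [ 0.4755 -0.0251  0.1355]
(270, 240) [0.5092 0.0898 0.1231]
(289, 237) [0.5169 0.0464 0.1228]
(299, 268) [0.4456 0.0219 0.1315]
(299, 209) [0.5814 0.0245 0.1287]
(352, 268) [ 0.4476 -0.0982  0.1303]
(355, 240) [ 0.5111 -0.1043  0.1338]
```

View pics/c0.png

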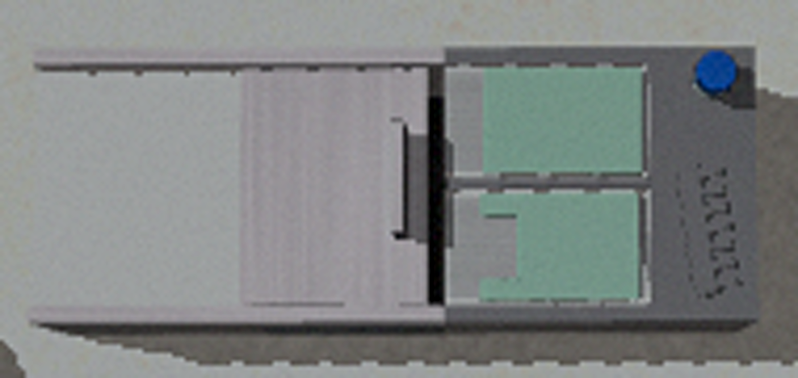

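View pics/side0.png

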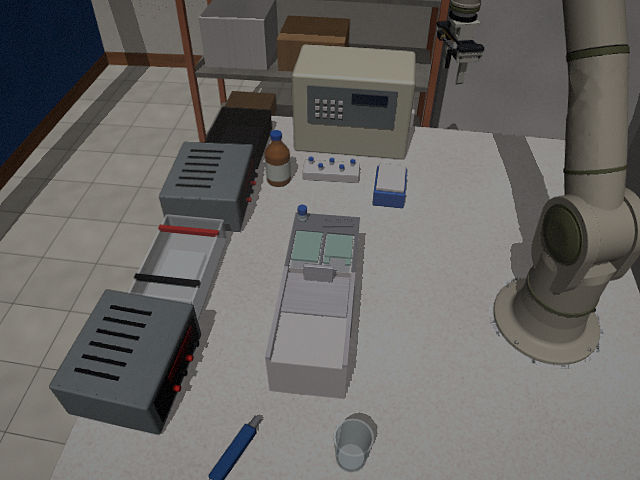

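The notched plate is in the lane nearer the robot (crop 480–640, 192–300), with its notch toward the chute. The side view confirms the shutter is nearly shut and the rib stands upright. I'll move above for a wrist view.

The manual's scale: shifts go in shares of 0.2 m and turns go in shares of pi rad. Converting my numbers, -0.19 m / 0.2 = -0.95, -0.152 m / 0.2 = -0.76.

Request:
shift_gripper(
  moves=[
    [0.15, -0.19, -0.06, 0],
    [0.3, -0.38, -0.12, 0],
    [0.45, -0.57, -0.18, 0],
    [0.6, -0.76, -0.24, 0],
    [0.75, -0.95, -0.3, 0],
  ],
  finger_gap=0.0,
  clamp_n=20,
)

```text
t: 0.6
tool_pos: [0.3049, -0.4627, 0.3037]
eef_rot: [-3.141, 0.0, 0.307]
ft_force: [0.1, -0.0, 0.3]
opening: 0.62
finger_force: 0.0
```

Request:
shift_gripper(
  moves=[
    [0.15, -0.19, 0, 0],
    [0.3, -0.38, 0, 0],
    [0.45, -0.57, 0, 0],
    [0.6, -0.76, 0, 0],
    [0.75, -0.95, 0, 0],
  ],
)

```text
t: 1.1
tool_pos: [0.3903, -0.2364, 0.3036]
eef_rot: [3.141, 0.0, 0.307]
ft_force: [1.0, 0.5, -0.4]
opening: 0.192
finger_force: 0.0
```

Request:
shift_gripper(
  moves=[
    [0.14, -0.175, 0, 0],
    [0.28, -0.35, 0, 0],
    [0.42, -0.525, 0, 0],
    [0.55, -0.7, 0, 0],
    [0.69, -0.8675, 0, 0],
  ],
)

```text
t: 1.6
tool_pos: [0.4693, -0.0295, 0.3036]
eef_rot: [3.142, 0.0, 0.307]
ft_force: [0.8, -1.5, 0.8]
opening: 0.005
finger_force: 0.0
```

Request:
shift_gripper(
  moves=[
    [0, 0, 0, -0.0477],
    [0, 0, 0, -0.0955],
    [0, 0, 0, -0.1432],
    [0, 0, 0, -0.191],
    [0, 0, 0, -0.2387],
  ],
)

```text
t: 2.1
tool_pos: [0.4691, -0.0312, 0.3034]
eef_rot: [-3.141, 0.0, 1.063]
ft_force: [0.8, -0.0, 0.3]
opening: 0.009
finger_force: 0.0
```

Request:
shift_gripper(
  moves=[
    [0, 0, 0, -0.0477],
    [0, 0, 0, -0.0955],
    [0, 0, 0, -0.1432],
    [0, 0, 0, -0.1636],
    [0, 0, 0, -0.1636],
  ],
)

```text
t: 2.6
tool_pos: [0.4691, -0.0314, 0.3034]
eef_rot: [-3.141, -0.0, 1.571]
ft_force: [-0.5, 0.1, 0.2]
opening: 0.007
finger_force: 0.0
```

```bash
python3 - <<'E'
from h import *
cap('wrist','w1');s=read_state();print(s['t'],s['tool_pos'],s['eef_rot'],s['ft_force'],s['opening'])
E
```

```text
2.65 [ 0.46913148 -0.03136516  0.30342679] [-3.14106914e+00 -9.13814746e-05  1.56883704e+00] [-0.41971043  0.32011451 -0.20194603] 0.0030617567846481513
```

View pics/w1.png

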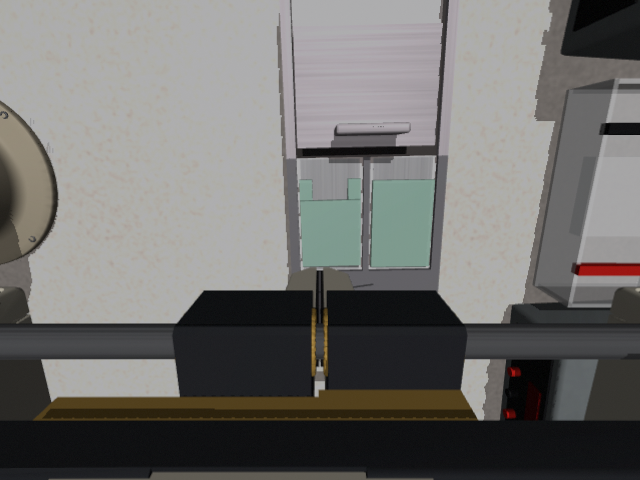

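The wrist view shows the ledge edge at row ≈157, from (287,159) to (446,156). The notched plate spans (300–361, 180–267), the plain plate (371–435, 180–268), and the rib top is at (337–410, 124–130).

```bash
python3 - <<'E'
from h import *
d=np.load('pics/w1.npz')
def med(n,us,vs):
    P=pts('w1',[(u,v) for u in us for v in vs],0);print(n,np.nanmedian(P,0).round(4),np.nanstd(P,0).round(4))
med('notched',range(308,354,4),range(212,258,4))
med('plain',range(380,428,4),range(192,258,4))
med('floorL',range(318,344,3),range(164,172,2))
med('floorR',range(376,430,4),range(164,174,2))
med('shutter',range(310,430,6),range(80,116,4))
med('ribtop',range(345,405,4),[126,127,128])
med('deck',range(420,432,2),range(274,284,2))
z=.128
print('edge corners',ray('w1',[(287,159),(446,156)],z+.0035).round(4))
print('notched corners',ray('w1',[(299,180),(361,179),(301,267),(362,266)],z+.005).round(4))
print('plain corners',ray('w1',[(371,180),(434,180),(371,268),(431,268)],z+.005).round(4))
print('rib ends',ray('w1',[(336,129),(410,127),(336,124),(410,123)],z+.04).round(4))
E
```

```text
notched [ 0.4784 -0.0436  0.1296] [0.0135 0.0139 0.0008]
plain [ 0.5483 -0.0335  0.1296] [0.0135 0.0195 0.0007]
floorL [0.478  0.0205 0.1238] [0.0073 0.0021 0.0008]
floorR [0.5462 0.0195 0.1238] [0.0153 0.0026 0.0007]
shutter [0.5112 0.0836 0.1195] [0.0315 0.0088 0.0008]
ribtop [0.5112 0.0541 0.1637] [0.014  0.0006 0.0007]
deck [ 0.5747 -0.0901  0.1286] [0.0034 0.0031 0.0007]
edge corners [[0.4382 0.028  0.1315]
 [0.584  0.0308 0.1315]]
notched corners [[ 0.449   0.0091  0.133 ]
 [ 0.5066  0.01    0.133 ]
 [ 0.4497 -0.0766  0.133 ]
 [ 0.5104 -0.0755  0.133 ]]
plain corners [[ 0.5159  0.0091  0.133 ]
 [ 0.5744  0.0091  0.133 ]
 [ 0.5194 -0.0776  0.133 ]
 [ 0.5791 -0.0776  0.133 ]]
rib ends [[0.4812 0.0523 0.168 ]
 [0.5398 0.0538 0.168 ]
 [0.4811 0.0561 0.168 ]
 [0.5396 0.0568 0.168 ]]
```

To row units: 0.1 m / 0.2 = 0.5, 0.042 m / 0.2 = 0.21.

```bash
python3 - <<'E'
from h import *
d=np.load('pics/w1.npz');im=d['im'].astype(int)
m=((im[:,:,1]-im[:,:,0]>15)).astype(np.uint8);m[:150]=0;m[280:]=0;m[:,:280]=0;m[:,450:]=0
n,l,st,c=cv2.connectedComponentsWithStats(m)
for i in range(1,n):
    if st[i,4]<800:continue
    ct=max(cv2.findContours((l==i).astype(np.uint8),0,cv2.CHAIN_APPROX_NONE)[0],key=len)[:,0]
    P=ray('w1',ct,.1297)[:,:2].astype(np.float32);r=cv2.minAreaRect(P*1000)
    print(st[i],r)
    # left/right edge slopes
    for k in (0,1):
        y=P[:,1];xs=[];ys=np.arange(y.min()+.025,y.max()-.025,.001)
        for yy in ys:
            q=P[abs(y-yy)<.002,0];xs.append(q.max() if k else q.min())
        print(np.polyfit(ys,xs,1))
E
```

```text
[ 299  178   62   89 4423] ((478.6154479980469, -33.1236457824707), (57.62301254272461, 86.18632507324219), 1.8160544633865356)
[-0.04136001  0.44888702]
[-0.03193568  0.50643884]
[ 371  179   64   88 5213] ((547.523193359375, -33.805641174316406), (58.407440185546875, 86.39238739013672), 0.9572381973266602)
[-0.00611381  0.51852294]
[-0.01893833  0.57579282]
```

Request:
shift_gripper(
  moves=[
    [0.1, 0.1, 0, 0],
    [0.2, 0.2, 0, 0],
    [0.235, 0.21, 0.15, 0],
    [0.235, 0.21, 0.35, 0],
    [0.235, 0.21, 0.5, 0],
  ],
)

```text
t: 3.15
tool_pos: [0.5109, 0.0161, 0.2019]
eef_rot: [-3.141, -0.0, 1.569]
ft_force: [1.1, -0.5, 0.4]
opening: 0.005
finger_force: 0.0
```

Request:
shift_gripper(
  moves=[
    [0, 0, 0.1, 0],
    [0, 0, 0.175, 0],
    [0, 0, 0.175, 0],
  ],
)

```text
t: 3.45
tool_pos: [0.5103, 0.0158, 0.1668]
eef_rot: [-3.138, 0.0, 1.569]
ft_force: [0.2, 0.3, 0.6]
opening: 0.008
finger_force: 0.0
```

To row units: 0.038 m / 0.2 = 0.19, 0.022 m / 0.2 = 0.11.

Request:
shift_gripper(
  moves=[
    [0.06, 0, 0, 0],
    [0.11, 0, 0, 0],
    [0.135, 0, 0, 0],
    [0.16, 0, 0, 0],
    [0.19, -0.005, 0, 0],
  ],
)

```text
t: 3.95
tool_pos: [0.5109, 0.0539, 0.1691]
eef_rot: [3.14, 0.0, 1.57]
ft_force: [1.9, -2.3, 0.8]
opening: 0.003
finger_force: 1.1
```

Request:
shift_gripper(
  moves=[
    [0.05, 0, 0, 0],
    [0.1, 0, 0, 0],
    [0.15, -0.005, 0, 0],
    [0.2, -0.005, 0, 0],
    [0.25, -0.005, 0, 0],
  ],
)

```text
t: 4.45
tool_pos: [0.5091, 0.1047, 0.1685]
eef_rot: [-3.141, 0.0, 1.571]
ft_force: [0.4, -2.5, 1.9]
opening: 0.004
finger_force: 1.2
```

Request:
shift_gripper(
  moves=[
    [0.025, 0, 0, 0],
    [0.05, 0, 0, 0],
    [0.07, 0, 0, 0],
    [0.085, 0, 0, 0],
    [0.1, 0, 0, 0],
  ],
)

```text
t: 4.95
tool_pos: [0.509, 0.1237, 0.1684]
eef_rot: [-3.141, 0.0, 1.571]
ft_force: [-1.8, -2.4, -0.0]
opening: 0.009
finger_force: 1.1
```

Request:
shift_gripper(
  moves=[
    [0.01, 0, 0, 0],
    [0.02, 0, 0, 0],
    [0.025, 0, 0, 0],
  ],
)

```text
t: 5.25
tool_pos: [0.5093, 0.1289, 0.1685]
eef_rot: [-3.141, 0.0, 1.571]
ft_force: [-1.3, -2.0, 0.7]
opening: 0.006
finger_force: 1.0
```

To row units: 0.003 m / 0.2 = 0.015, 0.002 m / 0.2 = 0.01.

Request:
shift_gripper(
  moves=[
    [0.005, 0, 0, 0],
    [0.01, 0, 0, 0],
    [0.015, 0, 0, 0],
  ],
)

```text
t: 5.55
tool_pos: [0.5093, 0.1318, 0.1686]
eef_rot: [-3.142, 0.0, 1.571]
ft_force: [-1.2, -1.2, -1.4]
opening: 0.007
finger_force: 1.0
```

Request:
shift_gripper(
  moves=[
    [0.005, 0, 0, 0],
    [0.01, 0, 0, 0],
    [0.015, 0, 0, 0],
  ],
)

```text
t: 5.85
tool_pos: [0.5093, 0.1326, 0.1685]
eef_rot: [-3.141, 0.003, 1.57]
ft_force: [-0.3, -12.1, 3.2]
opening: 0.005
finger_force: 5.9
```

To row units: -0.15 m / 0.2 = -0.75, -0.03 m / 0.2 = -0.15.

Request:
shift_gripper(
  moves=[
    [-0.06, 0, 0, 0],
    [-0.15, 0, -0.05, 0],
    [-0.35, -0.05, -0.05, 0],
    [-0.55, -0.1, -0.05, 0],
    [-0.75, -0.15, -0.05, 0],
  ],
)

```text
t: 6.35
tool_pos: [0.4796, -0.0162, 0.1789]
eef_rot: [3.14, -0.001, 1.572]
ft_force: [0.0, -1.0, -0.2]
opening: 0.006
finger_force: 0.0
```

Request:
shift_gripper(
  moves=[
    [-0.125, -0.005, 0, 0],
    [-0.2, -0.005, 0, 0],
    [-0.2, -0.005, 0.05, -0.0064],
    [-0.2, -0.005, 0.07, -0.0064],
    [-0.2, -0.005, 0.08, -0.0064],
  ],
)

```text
t: 6.85
tool_pos: [0.4784, -0.0539, 0.1619]
eef_rot: [-3.141, -0.001, 1.592]
ft_force: [0.4, 0.2, 0.0]
opening: 0.004
finger_force: 0.0
```

Request:
shift_gripper(
  moves=[
    [0, 0, 0, 0],
    [0, 0, 0, 0],
  ],
)

```text
t: 7.05
tool_pos: [0.4785, -0.0542, 0.1625]
eef_rot: [-3.142, -0.0, 1.592]
ft_force: [0.4, 0.0, 0.5]
opening: 0.006
finger_force: 0.0
```

```bash
python3 - <<'E'
from h import *
cap('top','top1')
im=cv2.imread('pics/top1.png')[185:295,180:380]
cv2.imwrite('pics/c1.png',cv2.convertScaleAbs(cv2.resize(im,None,fx=4,fy=4,interpolation=cv2.INTER_CUBIC),alpha=1.4))
cap('side','side1');print(read_state()['ft_force'],read_state()['tool_pos'])
E
```

```text
[-0.35407224 -0.50416645 -0.47818236] [ 0.47850021 -0.0546019   0.16271051]
```

View pics/side1.png

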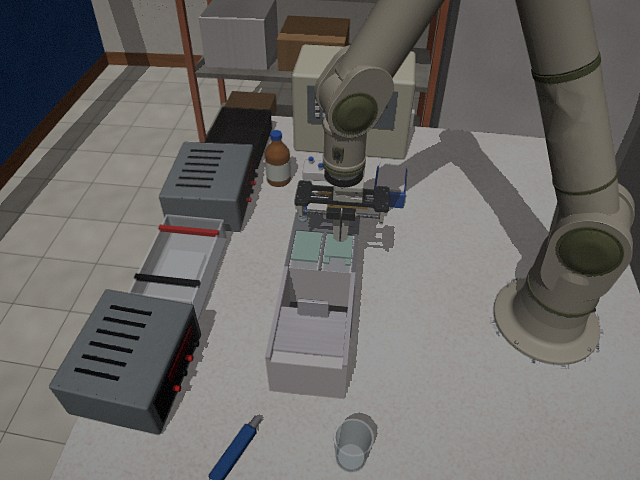

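The side view shows the shutter parked open with the rib at (312,307), the shaft open at about (315,287), and the fingers over the notched plate at (340,240). Next is a slow touch-down.

Request:
shift_gripper(
  moves=[
    [0, 0, 0.01, 0],
    [0, 0, 0.02, 0],
    [0, 0, 0.025, 0],
    [0, 0, 0.0275, 0],
    [0, 0, 0.03, 0],
  ],
)

```text
t: 7.65
tool_pos: [0.4783, -0.0552, 0.1565]
eef_rot: [-3.142, -0.0, 1.591]
ft_force: [-0.6, 0.4, -0.6]
opening: -0.001
finger_force: 0.0
```

Request:
shift_gripper(
  moves=[
    [0, 0, 0.0015, 0],
    [0, 0, 0.003, 0],
    [0, 0, 0.0045, 0],
    [0, 0, 0.006, 0],
    [0, 0, 0.006, 0],
  ],
)

```text
t: 8.15
tool_pos: [0.4784, -0.0552, 0.1555]
eef_rot: [3.141, 0.0, 1.591]
ft_force: [-0.1, -0.6, 3.9]
opening: 0.002
finger_force: 1.6
```

To row units: 0.0004 m / 0.2 = 0.002, 0.0002 m / 0.2 = 0.001.

Request:
shift_gripper(
  moves=[
    [0, 0, 0.001, 0],
    [0, 0, 0.002, 0],
    [0, 0, 0.002, 0],
    [0, 0, 0.002, 0],
  ],
)

```text
t: 8.55
tool_pos: [0.4785, -0.0552, 0.1555]
eef_rot: [3.141, 0.0, 1.591]
ft_force: [-0.8, 0.2, 9.5]
opening: 0.003
finger_force: 4.5
```

To row units: 0.007 m / 0.2 = 0.035, 0.005 m / 0.2 = 0.025.

Request:
shift_gripper(
  moves=[
    [0, 0, -0.001, 0],
    [0.005, 0, -0.001, 0],
    [0.015, 0, -0.001, 0],
    [0.025, 0, -0.001, 0],
    [0.035, 0, -0.001, 0],
  ],
)

```text
t: 9.05
tool_pos: [0.4787, -0.0484, 0.1555]
eef_rot: [3.141, 0.0, 1.59]
ft_force: [-0.3, -1.8, 6.6]
opening: 0.003
finger_force: 2.9
```

```bash
python3 - <<'E'
from h import *
print(read_state()['ft_force'])
E
```

```text
[-0.2587206  -1.80111064  6.61702188]
```

To row units: 0.015 m / 0.2 = 0.075, 0.012 m / 0.2 = 0.06.

Request:
shift_gripper(
  moves=[
    [0.015, 0, 0, 0],
    [0.03, 0, 0, 0],
    [0.045, 0, 0, 0],
    [0.06, 0, 0, 0],
    [0.075, 0, 0, 0],
  ],
)

```text
t: 9.55
tool_pos: [0.4784, -0.0333, 0.1555]
eef_rot: [3.141, 0.0, 1.591]
ft_force: [0.3, -1.4, 4.9]
opening: 0.006
finger_force: 3.0
```

Request:
shift_gripper(
  moves=[
    [0.015, 0, 0, 0],
    [0.03, 0, 0, 0],
    [0.045, 0, 0, 0],
    [0.06, 0, 0, 0],
    [0.075, 0, 0, 0],
  ],
)

```text
t: 10.05
tool_pos: [0.4781, -0.0183, 0.1555]
eef_rot: [3.141, 0.0, 1.591]
ft_force: [-0.1, -1.6, 6.4]
opening: 0.005
finger_force: 3.0
```

```bash
python3 - <<'E'
from h import *
cap('wrist','w2')
im=cv2.imread('pics/w2.png')
cv2.imwrite('pics/w2v.png',cv2.convertScaleAbs(cv2.resize(im[0:300,200:500],None,fx=2,fy=2,interpolation=cv2.INTER_CUBIC),alpha=1.2))
E
```

```text
(no output)
```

View pics/w2v.png

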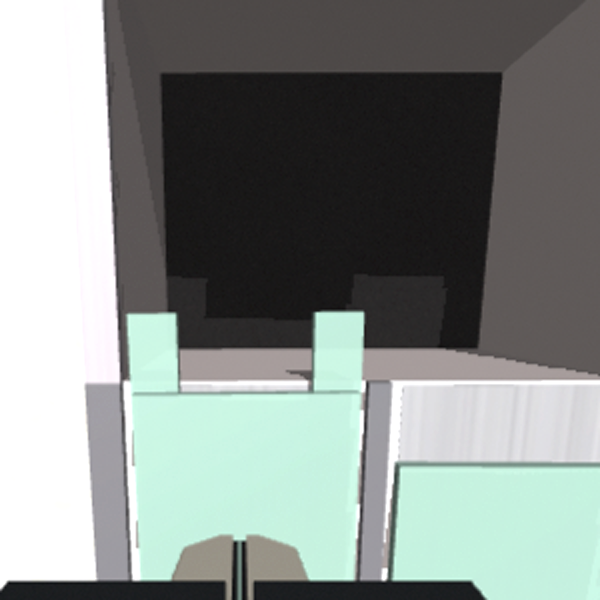

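The plate has followed straight along its lane: its prongs at (150,315) and (338,315) now reach over the open chute, and the plain plate is undisturbed. I'll carry on to the edge.

To row units: 0.015 m / 0.2 = 0.075, 0.012 m / 0.2 = 0.06.

Request:
shift_gripper(
  moves=[
    [0.015, 0, 0, 0],
    [0.03, 0, 0, 0],
    [0.045, 0, 0, 0],
    [0.06, 0, 0, 0],
    [0.075, 0, 0, 0],
  ],
)

```text
t: 10.6
tool_pos: [0.4778, -0.0032, 0.1555]
eef_rot: [3.141, 0.0, 1.591]
ft_force: [-0.1, -1.2, 5.5]
opening: 0.003
finger_force: 3.0
```

Request:
shift_gripper(
  moves=[
    [0.015, 0, 0, 0],
    [0.03, 0, 0, 0],
    [0.045, 0, 0, 0],
    [0.06, 0, 0, 0],
    [0.075, 0, 0, 0],
  ],
)

```text
t: 11.1
tool_pos: [0.4775, 0.0118, 0.1555]
eef_rot: [3.141, 0.0, 1.591]
ft_force: [0.3, -1.3, 6.8]
opening: 0.004
finger_force: 3.0
```

Request:
shift_gripper(
  moves=[
    [0.01, 0, 0, 0],
    [0.02, 0, 0, 0],
    [0.03, 0, 0, 0],
    [0.04, 0, 0, 0],
    [0.05, 0, 0, 0],
  ],
)

```text
t: 11.6
tool_pos: [0.4773, 0.0217, 0.1555]
eef_rot: [3.141, 0.0, 1.591]
ft_force: [0.0, -1.3, 5.9]
opening: 0.006
finger_force: 3.0
```

To row units: 0.015 m / 0.2 = 0.075, 0.012 m / 0.2 = 0.06.

Request:
shift_gripper(
  moves=[
    [0.015, 0, 0, 0],
    [0.03, 0, 0, 0],
    [0.045, 0, 0, 0],
    [0.06, 0, 0, 0],
    [0.075, 0, 0, 0],
  ],
)

```text
t: 12.1
tool_pos: [0.477, 0.0369, 0.1556]
eef_rot: [3.14, 0.0, 1.591]
ft_force: [-0.3, 0.0, 8.0]
opening: 0.005
finger_force: 3.9
```

Request:
shift_gripper(
  moves=[
    [0, 0, 0, 0],
    [0, 0, 0, 0],
    [0, 0, 0, 0],
  ],
)

```text
t: 12.4
tool_pos: [0.477, 0.0375, 0.1556]
eef_rot: [3.14, -0.001, 1.591]
ft_force: [-0.3, 1.4, 7.0]
opening: 0.005
finger_force: 3.5
```

```bash
python3 - <<'E'
from h import *
cap('wrist','w3')
im=cv2.imread('pics/w3.png')
cv2.imwrite('pics/w3v.png',cv2.convertScaleAbs(cv2.resize(im[0:300,200:500],None,fx=2,fy=2,interpolation=cv2.INTER_CUBIC),alpha=1.2))
E
```

```text
(no output)
```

View pics/w3v.png

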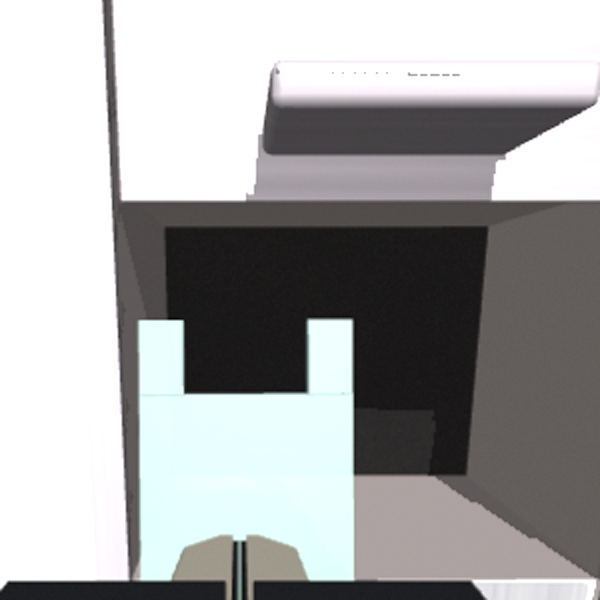

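The plate is still flat under the tips, with its balance point well past the edge and the fingers just past it. I'll lift off so that it tips in.

To row units: -0.12 m / 0.2 = -0.6, -0.09 m / 0.2 = -0.45.

Request:
shift_gripper(
  moves=[
    [0, 0, -0.015, 0],
    [0, 0, -0.1, 0],
    [0, 0, -0.25, 0],
    [0, 0, -0.45, 0],
    [0, 0, -0.6, 0],
  ],
)

```text
t: 12.95
tool_pos: [0.4763, 0.0369, 0.277]
eef_rot: [3.141, -0.0, 1.591]
ft_force: [-0.3, -0.3, -0.7]
opening: 0.004
finger_force: 0.0
```

Request:
shift_gripper(
  moves=[
    [-0.15, 0, 0, 0],
    [-0.3, 0, 0, 0],
    [-0.4, 0, 0, 0],
    [-0.4, 0, 0, 0],
    [-0.4, 0, 0, 0],
  ],
)

```text
t: 13.45
tool_pos: [0.4779, -0.0431, 0.2751]
eef_rot: [-3.141, -0.0, 1.59]
ft_force: [-0.3, -0.2, -0.3]
opening: 0.003
finger_force: 0.0
```

```bash
python3 - <<'E'
from h import *
cap('wrist','w4')
im=cv2.imread('pics/w4.png')
cv2.imwrite('pics/w4v.png',cv2.convertScaleAbs(cv2.resize(im[0:300,200:500],None,fx=2,fy=2,interpolation=cv2.INTER_CUBIC),alpha=1.2))
E
```

```text
(no output)
```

View pics/w4v.png

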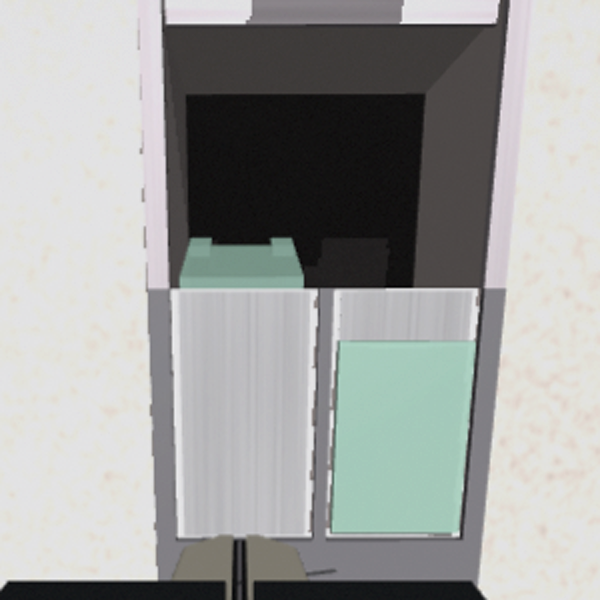

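The lane is empty and the plate is in the shaft near (240,262), the shutter is open, and the plain plate is in place. I'll check the resting depth and that it is still.

To row units: -0.01 m / 0.2 = -0.05.

Request:
shift_gripper(
  moves=[
    [-0.05, 0, 0, 0],
    [-0.05, 0, 0, 0],
    [-0.05, 0, 0, 0],
    [-0.05, 0, 0, 0],
    [-0.05, 0, 0, 0],
  ],
  quiet=true,
)

```text
ok
```

```bash
python3 - <<'E'
from h import *
print(pts('w4',[(302,122),(338,122),(320,124),(300,130),(320,130),(340,130),(320,138),(320,141)]).round(4))
cap('top','t5')
uv=[(u,v) for u in (278,282,286,290,294) for v in (248,252,258)]
for a,b in zip(uv,pts('t5',uv)):print(a,b.round(3))
im=cv2.imread('pics/t5.png')[185:295,180:380]
cv2.imwrite('pics/c5.png',cv2.convertScaleAbs(cv2.resize(im,None,fx=4,fy=4,interpolation=cv2.INTER_CUBIC),alpha=1.8))
E
```

```text
[[0.4558 0.0536 0.0302]
 [0.4955 0.0544 0.0298]
 [0.4756 0.0513 0.0391]
 [0.4555 0.0434 0.0646]
 [0.4758 0.0438 0.0645]
 [0.496  0.0442 0.0648]
 [0.4759 0.0352 0.0925]
 [0.4759 0.0325 0.0932]]
(278, 248) [0.502 0.078 0.012]
(278, 252) [0.492 0.077 0.012]
(278, 258) [0.477 0.077 0.012]
(282, 248) [0.502 0.068 0.01 ]
(282, 252) [0.492 0.067 0.014]
(282, 258) [0.477 0.067 0.012]
(286, 248) [0.5   0.057 0.031]
(286, 252) [0.492 0.057 0.015]
(286, 258) [0.477 0.057 0.013]
(290, 248) [0.497 0.046 0.067]
(290, 252) [0.487 0.045 0.068]
(290, 258) [0.473 0.045 0.068]
(294, 248) [0.494 0.035 0.096]
(294, 252) [0.485 0.035 0.095]
(294, 258) [0.471 0.035 0.095]
```

View pics/c5.png

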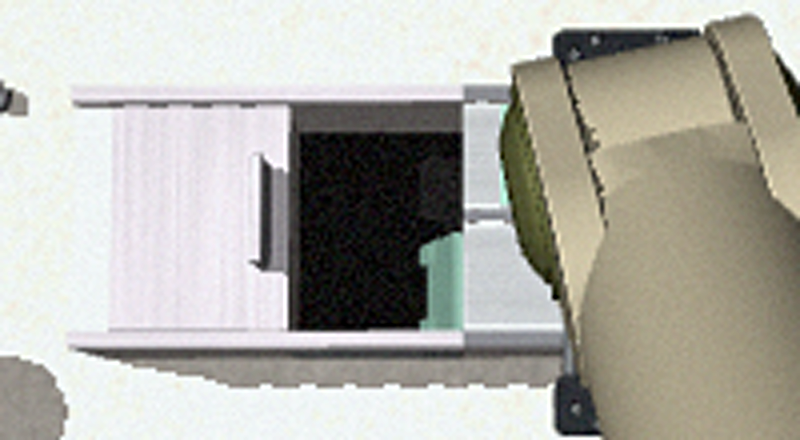

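The plate is standing nose-down against the shaft's near wall. Its centre is at z ≈ 0.055 and about 17 mm past the edge, with matching readings 0.5 s apart. I'll hand in the job.

```bash
python3 -c "
from station import *
print(close_job())"
```

```text
the job is handed in; nothing more can be done
None
```

The shutter is fully open and left open, the notched plate was slid off the ledge and rests in the chute (highest vertical force I read on the tool: 9.5 N), the plain plate is still in its lane, and the job is handed in; it returned no verdict.

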